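# Set the backstop and clamp an optical module for test

## Task

On the bench stands a one-hand test clamp with a finned aluminium optical module lying loose between its jaw and its backstop. First turn the knob in small turns until the backstop's pointer is in line with the white line on the index block; then pump the trigger back towards the hand grip, stroke by stroke, until the jaw's spring nose has pushed the module against the backstop and is itself pressed in about half way, never all the way in. Finish while still holding the trigger squeezed like that, with the pointer still on the line, only the clamp holding the module, and the other things on the bench left where they are.

Things in the scene. Friction and masses are not known exactly. Their poses are not given: they have to be found in the camera images.
- clamp: Test clamp, screwed down; aluminium base plate 365 x 110 x 12 mm. Origin: on the bench under the plate's middle. x axis = clamp axis from trigger end (-x) past jaw, module, backstop to knob end (+x, to the robot's left); z up. 'Clamp x, y, z' below: this frame, mm. Place and yaw vary. Black trigger housing: x -165 to -85, y +-22, up to z 66. Guide rails 8 mm high either side of the module.
- trigger: Grey lever standing up from the housing: blade 12 mm thick, 24 wide, top 80 mm from the pivot. Origin: pivot, clamp (-105, 0, 56); its z axis runs up the blade, x out of its front face. At rest it leans 0.25 rad towards the jaw (top at z 134); pushed back (clamp -x) it swings up to 0.6 rad, to a hard stop short of the fixed black hand grip (top z 125, front face at x -143 or less).
- trigger_front (a point): Point on the trigger's front face (towards the jaw), mid-width, 70 mm up the blade from the pivot. A spring returns the trigger when let go: 2 to 4 N here, and about 5 N more when the clamp squeezes. Each 0.1 rad of swing drives the jaw 2.2 mm once the pawl has met a tooth (5 mm pitch): a full stroke gives about 10 mm, a shorter one 5 mm or nothing. On the way back it slips.
- jaw (a joint): Travel of the steel jaw plate towards the backstop, m; starts at 0.006 to 0.026, range 0 to 0.075. Plate's front face at clamp x = -50 mm + travel; 44 mm wide, up to z 54. A brake of about 5 N keeps the jaw where it is, so a stronger squeeze lasts only while the trigger is held. Some 3 to 7 full strokes are needed.
- nose (a joint): How far the jaw's spring nose is pressed in, m: 0 = fully out, 0.012 = all the way in (bottomed: module crushed). The nose is a black rubber plate 8 x 34 x 26 mm on a coil spring (2 N per mm) ahead of the jaw plate; the gap seen between nose plate and jaw plate is 12 mm when out. About half way, 0.006, is right.
- nose_face (a point): Centre of the nose's front face, clamp z 30; 20 mm ahead of the jaw plate when fully out.
- module: The finned aluminium optical module, 60 mm along the clamp axis, 46 wide, 30 high, about 140 g, loose on the base plate between nose and backstop. Origin: centre of its underside. Neither nose nor backstop touches it at the start.
- backstop: Dark steel backstop block, 20 mm along clamp x, 48 wide, top at clamp z 54. Origin: foot of the middle of its front face (the face towards the jaw), on the base plate. It carries a thin steel pointer out to the clamp's -y side.
- pointer_tip (a point): Tip of the pointer, 3 mm wide, on its top face, at clamp z 58.
- index: Index block: dark steel 12 x 12 x 28 mm, fixed on the ledge on the clamp's -y side, with a thin white line (2 mm) across its top. Its x axis is the clamp's x axis. Origin: centre of its underside.
- mark_line (a point): End of the white line next to the pointer, at clamp z 58. The pointer is in line when pointer_tip and mark_line have the same clamp x. At the start the line lies 4 to 12 mm from the pointer, on the side towards the jaw.
- knob (a joint): Angle of the knob, rad, range -1.2 to 4.6; grows clockwise seen from above. Each rad clockwise moves backstop and pointer 4 mm towards the jaw (anticlockwise: away). Stiff: about 0.12 N m to turn; it stays where it is left, also under the clamp's squeeze.
- knob_grip (a point): On the knob's vertical axis at half height of its grip. Black ribbed round knob of 34 mm diameter and 30 mm height, its top at clamp z 72, standing at clamp (150, 0) on a grey gearbox whose top is at clamp z 38.
- spare_module: Bystander: longer, flatter finned module, 70 x 34 x 22 mm, on the bench at the robot's side of the clamp.
- screwdriver: Bystander: screwdriver, 160 mm long, on the bench beyond the clamp.
- mug: Bystander: white mug, 80 mm across, 95 high.
- spray: Bystander: blue cleaner bottle, 72 mm across, 170 high.
- tray: Bystander: grey divided parts tray, 160 x 120 x 35 mm.
- tape_roll: Bystander: roll of clear tape, 90 mm across, 24 high.
- cap_jar: Bystander: small clear jar with a white lid, 56 mm across, 70 high.
Not all that is in view belongs to the job. Leave any green or purple look-alike of the module alone.

How it is judged:
By the outcome, as a careful person would: the job done as asked, in the order asked, and still so for the second after the job is handed in, while the arm keeps its last pose, push and grip.
It also fails if it takes over 70 s, if anything falls off the work surface, if the arm or the gripper's body presses on something with over 40 N, if the wrist force passes 120 N, or if a joint passes its speed limit or range.

## Robot

A 6-joint arm with a two-finger parallel gripper is mounted at the origin on the work surface. World frame = base frame: x ahead of the robot, y to its left, z up, the work surface at z = 0. Lengths are in m, angles in rad, forces in N, time in s.
With the tool pointing down it reaches from about 0.25 to 0.725 m from the base axis. Payload 4 kg.
Tool frame: the origin (TCP) lies midway between the tips of the shut fingers; the grasp point (between the pads) lies env.hold_point_z behind it (env.hold_point_z is the distance from the TCP to the grasp point, in m); z points along the fingers, y is the line along which they close (so a half turn about z gives the same grasp; the last joint's range is limited). The gripper opens to 85 mm and grips with 20 to 120 N. Pads are 22 mm wide; open, the fingers measure 114 mm over their backs; the gripper's body (76 mm by 85 mm) begins 54 mm behind the grasp point. The pads swing forward as they close: fully open they stand 13 mm farther back than shut.
Start: joints at [1.343, 0.241, 0.005, 1.335, 0, 1.571], TCP at [0.113, 0.487, 0.201] pointing down, gripper open.
Joint ranges: [-2.72, 2.72], [-1.05, 1.87], [-1.09, 1.28], [-1.99, 2.15], [-1.42, 1.44], [-3.14, 3.14]. Speed limits (rad/s): [2.79, 2.79, 3.14, 3.14, 3.14, 3.14].

## Interface

Orientations are given as a rotation vector (axis times angle).
In Python, from rig import env gives the robot as it stands.
- The arm moves only by the shell command python3 -m pendant 'ROWS'. ROWS is a JSON object of lists of equal length, an entry for each row: "translation": the shift along the tool's x, y, z in mm, a list of three; "turn": the turn about the tool's z in degrees; "grip": the opening, from 0 (shut) to 1 (fully open). In form: {"translation": [[dx, dy, dz], ...], "turn": [turn, ...], "grip": [grip, ...]}. A call has exactly 10 rows; each row is the pose to reach, as a shift and turn from the pose commanded when the call began, along the tool's axes at that moment; what a row does not reach only later rows make up. A row lasts 1/12 s, in which the tool goes at most 41.7 mm and 7.16 degrees, less where a joint would pass 70% of its speed; a pose out of reach is approached as far as the arm can. A call with a gripper value outside its range is refused whole. The fingers move at their own pace and stop on an object; the grip force is fixed at half the most. Time passes only in rows, so rows that repeat a pose let the fingers close, or fill a call up. It gives the time, the measured TCP pose, the force, the opening and the grip force at its end, in the units of the state.
- env.state(): the state, without advancing time (a new reading comes with each control period).
- env.read_camera(name): name is "side" or "top" or "wrist"; returns (picture, depth): 384x512x3 uint8, red, green, blue; 384x512 float32, m along the optical axis (not along the pixel's ray), 0 where there is no reading.
- env.calibration(name): a dict with "vertical_fov" (degrees; the focal length in pixels is half the picture's height over the tangent of half this angle, whatever the lens; pixels are square), "cx", "cy" (the principal point, pixels), "dist_coeffs" ([k1, k2, p1, p2, k3] as OpenCV has them; the pictures are not rectified), "extrinsics" (4x4, takes a point from camera to world coordinates); the wrist camera has in their place "hand_eye" (4x4, takes a point from camera to tool coordinates, whose origin is the TCP and whose axes are the flange's). Camera axes: x right, y down, z forward; pixel columns grow to the right and rows downward; lengths in m; the calibration is good to about 2 mm. A picture is of the moment at which its call begins: read the wrist's pose just before it. calibration takes no time and is no camera call.
- env.sign_off(): hands the job in; it is judged then, once.
The state is a dict: "clock": time; "joint_pos": joint angles; "joint_vel": joint speeds; "effort": joint torques, N m; "eef_pos": TCP position; "tool_rot": TCP orientation; "wrist_force": force on the tool from outside, world axes, zero at the start; "wrist_torque": the same for the moment, N m; "opening": finger opening in m; "finger_force": force on a finger pad.
Only numpy, scipy, OpenCV 4.12 (cv2) and the standard library are available. Lean on these libraries where they do the work, as an engineer would, in place of code of your own. Each camera call takes 0.05 s, during which the arm holds its last target. There are 200 camera calls.

## Working session

There is one attempt and no reset: what is moved stays moved. The work goes in short steps, Python scripts to look and compute and a shell command to move; the robot and the scene stay as the last step left them, time stands still between calls to the robot, and variables do not carry over. Pictures are saved under pics/ and viewed, at most 10 in all, crops included, and the job is handed in when it is done.

```bash
ls; mkdir -p pics
cat > h.py <<'E'
import numpy as np, cv2
from rig import env
from scipy.spatial.transform import Rotation as R
def K(c):
    f=192/np.tan(np.radians(c["vertical_fov"])/2)
    return np.array([[f,0,c["cx"]],[0,f,c["cy"]],[0,0,1]]),np.array(c["dist_coeffs"],float)
def T_tool(s):
    T=np.eye(4);T[:3,:3]=R.from_rotvec(s["tool_rot"]).as_matrix();T[:3,3]=s["eef_pos"];return T
def shot(name):
    s=env.state();c=env.calibration(name);p,d=env.read_camera(name)
    E=np.array(c["extrinsics"]) if "extrinsics" in c else T_tool(s)@np.array(c["hand_eye"])
    return p,d,c,E
def save(f,p): cv2.imwrite(f,cv2.cvtColor(p,cv2.COLOR_RGB2BGR))
def rays(px,c,E):
    k,d=K(c);u=cv2.undistortPoints(np.array(px,float).reshape(-1,1,2),k,d).reshape(-1,2)
    return np.c_[u,np.ones(len(u))]@E[:3,:3].T
def at_z(px,c,E,z):
    r=rays(px,c,E);t=(z-E[2,3])/r[:,2];return E[:3,3]+r*t[:,None]
def cloud(d,c,E):
    v,u=np.mgrid[0:384,0:512];r=rays(np.c_[u.ravel(),v.ravel()],c,E)
    return (E[:3,3]+r*d.ravel()[:,None]).reshape(384,512,3)
def proj(P,c,E):
    k,d=K(c);M=np.linalg.inv(E);rv=cv2.Rodrigues(M[:3,:3])[0]
    return cv2.projectPoints(np.array(P,float).reshape(-1,1,3),rv,M[:3,3],k,d)[0].reshape(-1,2)
E
python3 - <<'E'
from h import *
a=[shot(n) for n in("top","side")]
save("pics/a.png",np.vstack([cv2.resize(x[0],None,fx=.78,fy=.78) for x in a]))
for n,x in zip(("top","side"),a): save(f"pics/{n}0.png",x[0]);np.savez(f"{n}0",p=x[0],d=x[1]);print(x[3].round(3),x[2])
s=env.state();print(s,env.hold_point_z)
E
```

```text
pics
[[-2.700e-02 -9.960e-01  8.800e-02  4.510e-01]
 [-1.000e+00  2.700e-02 -1.000e-03 -2.500e-02]
 [-2.000e-03 -8.800e-02 -9.960e-01  1.135e+00]
 [ 0.000e+00  0.000e+00  0.000e+00  1.000e+00]] {'vertical_fov': 57.98176496254471, 'cx': 260.86576534176874, 'cy': 191.74853012848922, 'dist_coeffs': array([-0.02556458,  0.        ,  0.        ,  0.        ,  0.        ]), 'extrinsics': array([[-2.67147274e-02, -9.95766390e-01,  8.79523692e-02,
         4.50544577e-01],
       [-9.99641529e-01,  2.67669851e-02, -5.85393538e-04,
        -2.54114359e-02],
       [-1.77130455e-03, -8.79364795e-02, -9.96124509e-01,
         1.13479719e+00],
       [ 0.00000000e+00,  0.00000000e+00,  0.00000000e+00,
         1.00000000e+00]])}
[[-0.951 -0.187  0.246  0.164]
 [-0.309  0.592 -0.745  1.112]
 [-0.006 -0.784 -0.621  1.037]
 [ 0.     0.     0.     1.   ]] {'vertical_fov': 42.011151950885115, 'cx': 259.03197370837785, 'cy': 189.6251478691827, 'dist_coeffs': array([0.04104213, 0.        , 0.        , 0.        , 0.        ]), 'extrinsics': array([[-0.95119285, -0.18673171,  0.2456897 ,  0.16399739],
 
[... 179 characters left out ...]
]])}
{'clock': 0.1, 'joint_pos': array([ 1.34302418e+00,  2.41407760e-01,  3.86199076e-03,  1.33521231e+00,
       -2.23738820e-06,  1.57080143e+00]), 'joint_vel': array([ 0.00017742, -0.00112372,  0.00368866,  0.00238779,  0.00146564,
        0.00161109]), 'effort': array([-1.19106735e-03, -3.73136222e+01,  2.53010738e+01,  1.08724041e-02,
       -7.54458188e-05,  9.17013836e-06]), 'eef_pos': array([0.11276262, 0.4864732 , 0.20046819]), 'tool_rot': array([-3.56993449e-01, -3.12101971e+00,  3.06173709e-03]), 'wrist_force': array([-0.37495735, -0.05194237, -0.28640811]), 'wrist_torque': array([-0.02907856, -0.03247228, -0.00817397]), 'finger_force': 0.0, 'opening': 0.08539596539001477} 0.0187
```

View pics/top0.png

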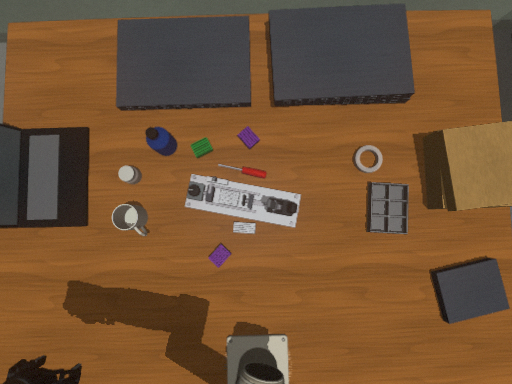

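View pics/side0.png

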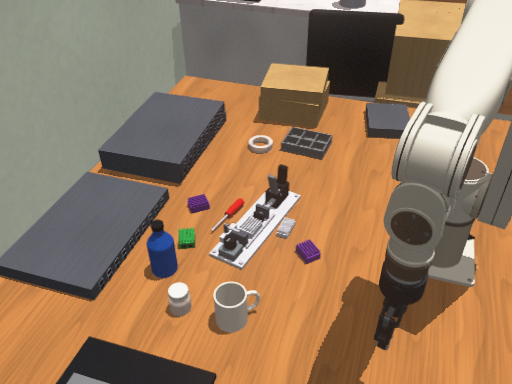

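Top view: the clamp runs from the knob at (193,190) to the trigger at (285,205), with the index side at about (218,180). The look-alikes are green at (202,147) and purple at (248,137) and (220,255). The real module is the silver one between the jaws, at about (230,198). The loose silver block at (244,228) is the spare. Next I'll fit the plate.

Run:
```python
from h import *
z=np.load("top0.npz");p,d=z['p'],z['d'];c=env.calibration("top");E=np.array(c["extrinsics"])
P=cloud(d,c,E)
g=p.astype(int);m=((g.min(2)>120)&(g.max(2)-g.min(2)<40)).astype(np.uint8)
m[:, :180]=0;m[:,305:]=0;m[:165]=0;m[221:]=0
m=cv2.morphologyEx(m,cv2.MORPH_CLOSE,np.ones((25,25)))
n,l,st,_=cv2.connectedComponentsWithStats(m);i=1+st[1:,4].argmax()
v,u=np.nonzero(l==i);W=at_z(np.c_[u,v],c,E,.012)
r=cv2.minAreaRect(W[:,:2].astype(np.float32)*1000);print(r,cv2.boxPoints(r))
k=(l==i)&(d>0);print(np.percentile(P[...,2][k],[5,25,50,90,99]))
a=[p[160:225,175:310]];save("pics/c.png",cv2.resize(a[0],None,fx=5.9,fy=5.9,interpolation=cv2.INTER_CUBIC))
s=env.state();print(T_tool(s)[:3,:3].round(3));w=env.calibration("wrist");print(w)
```

```text
((547.2005004882812, 28.835235595703125), (365.80645751953125, 156.167236328125), 77.74557495117188) [[ 432.07428 -133.327  ]
 [ 584.68317 -166.47397]
 [ 662.3267   190.99747]
 [ 509.71783  224.14444]]
[0.00108958 0.01151156 0.01436535 0.06338433 0.1262946 ]
[[-0.974  0.226 -0.   ]
 [ 0.226  0.974 -0.002]
 [-0.    -0.002 -1.   ]]
{'vertical_fov': 62.241575233672414, 'cx': 256.1260707930291, 'cy': 192.86300641479633, 'dist_coeffs': array([0.00961001, 0.        , 0.        , 0.        , 0.        ]), 'hand_eye': array([[-3.94356831e-04, -9.63506498e-01, -2.67684651e-01,
         6.87487454e-02],
       [ 9.99999880e-01, -4.57550018e-04,  1.73695547e-04,
        -1.15569535e-03],
       [-2.89835905e-04, -2.67684550e-01,  9.63506563e-01,
        -1.72741036e-01],
       [ 0.00000000e+00,  0.00000000e+00,  0.00000000e+00,
         1.00000000e+00]])}
```

View pics/c.png

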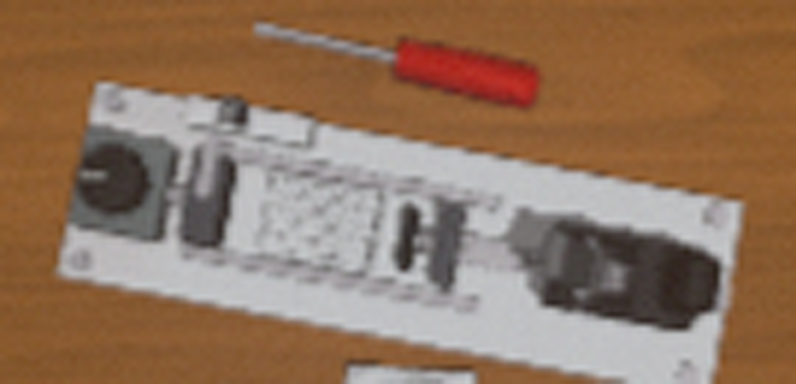

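The enlarged crop shows four things:
- The module is the silver finned block at crop (320,220).
- The index block is at (232,112).
- The backstop is at (208,200).
- The nose and jaw are at (408,235) and (447,245).

I'll get the plate pose from the corners and then move the wrist camera above the clamp.

```bash
cat >> h.py <<'E'
import json
def go(target,heading):
    "shift in tool mm and turn deg to reach world target(m) with tool-x heading(deg)"
    s=env.state();T=T_tool(s)
    h=np.degrees(np.arctan2(T[1,0],T[0,0]));t=-((heading-h+180)%360-180)
    print("shift",(T[:3,:3].T@(np.array(target)-T[:3,3])*1000).round(1),"turn",round(t,1),"clk",s["clock"],"j6",s["joint_pos"][5].round(2))
def clamp():
    q=json.load(open("clamp.json"));a=q["yaw"];A=np.eye(4);A[:2,:2]=[[np.cos(a),-np.sin(a)],[np.sin(a),np.cos(a)]];A[:2,3]=q["o"];return A
def c2w(p): 
    A=clamp();return A[:3,:3]@(np.array(p)/1000)+A[:3,3]
def w2c(P):
    A=clamp();return (np.asarray(P)-A[:3,3])@A[:3,:3]*1000
E
python3 - <<'E'
from h import *
c=env.calibration("top");E=np.array(c["extrinsics"])
q=np.array([[95,83],[743,203],[55,277],[712,395]])/5.9+[175,160]
W=at_z(q,c,E,.012)[:,:2];print(W)
tl,tr,bl,br=W;print([np.linalg.norm(x)for x in(tl-tr,bl-br,tl-bl,tr-br)])
d=tl-tr+bl-br;yaw=np.arctan2(d[1],d[0]);ex=np.array([np.cos(yaw),np.sin(yaw)]);ey=np.array([-ex[1],ex[0]])
o=tl-ex*.1825+ey*.055
o=(o+(W[1]+ex*.1825+ey*.055)+(W[2]-ex*.1825-ey*.055))/3
print(o,np.degrees(yaw));json.dump(dict(yaw=yaw,o=list(o)),open("clamp.json","w"))
go(c2w([135,0,170]),np.degrees(yaw)+180)
E
```

```text
[[ 0.61388     0.20059539]
 [ 0.53750817 -0.15605594]
 [ 0.50684429  0.22361286]
 [ 0.43273743 -0.13525985]]
[np.float64(0.36473665721792425), np.float64(0.3664443388748061), np.float64(0.10948263373397442), np.float64(0.10681471610172322)]
[0.52228356 0.03362608] 78.1234530901143
shift [-498.4 -213.6   30.9] turn -91.2 clk 0.1 j6 1.57
```

```bash
python3 -m pendant '{"translation": [[-40,-17,0],[-75,-32,0],[-112,-48,0],[-150,-64,0],[-187,-80,0],[-225,-96,0],[-262,-112,0],[-300,-128,0],[-337,-144,0],[-375,-160,0]], "turn": [-7,-14,-21,-28,-35,-42,-49,-56,-63,-70], "grip": [1,1,1,1,1,1,1,1,1,1]}'
python3 - <<'E'
from h import *
go(c2w([135,0,190]),258.1)
E
```

```text
clock: 0.93
eef_pos: [0.4063, 0.2723, 0.201]
tool_rot: [1.311, -2.854, -0.0]
wrist_force: [0.1, 1.4, -0.2]
opening: 0.0852
finger_force: 0.0
shift [ -12.8 -178.5   10.9] turn -28.8 clk 0.9333 j6 -0.27
```

```bash
python3 -m pendant '{"translation": [[-2,-30,2],[-5,-60,4],[-7,-90,6],[-9,-120,8],[-11,-150,10],[-13,-178,11],[-13,-178,11],[-13,-178,11],[-13,-178,11],[-13,-178,11]], "turn": [-7,-14,-21,-29,-29,-29,-29,-29,-29,-29], "grip": [1,1,1,1,1,1,1,1,1,1]}'
python3 - <<'E'
from h import *
go(c2w([135,0,190]),258.1)
x=shot("wrist");np.savez("w0",p=x[0],d=x[1],E=x[3]);save("pics/w0.png",cv2.resize(x[0],(768,576)))
E
```

```text
clock: 1.77
eef_pos: [0.5474, 0.1674, 0.1902]
tool_rot: [1.978, -2.439, -0.001]
wrist_force: [0.3, 0.8, 0.3]
opening: 0.0852
finger_force: 0.0
shift [ 1.1 -2.9  0.2] turn -0.0 clk 1.7667 j6 -1.07
```

View pics/w0.png

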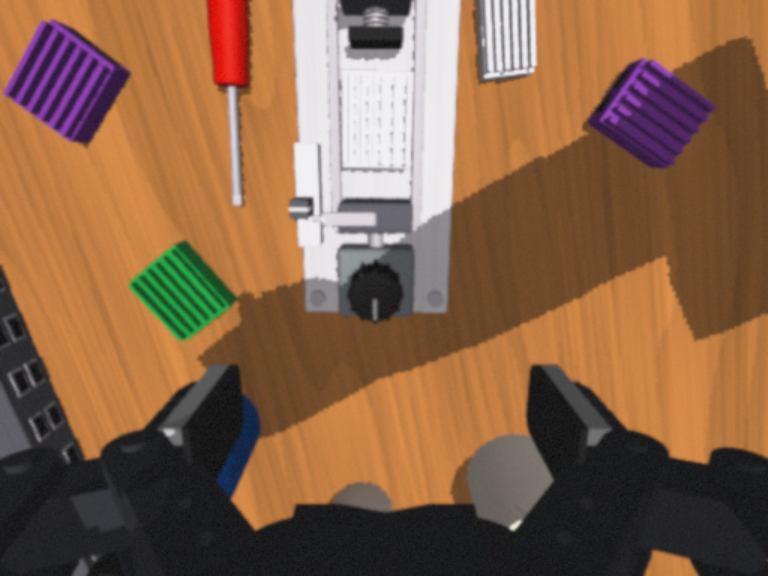

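The wrist view (1.5x) shows the knob at (375,291), the pointer running from (375,219) to its tip at (315,219), the index block at (301,208), and the near plate edge at row 312.

Run:
```python
from h import *
z=np.load("w0.npz");c=env.calibration("wrist");E=z["E"]
f=lambda px,zz:w2c(at_z(np.array(px)/1.5,c,E,zz/1000)).round(1)
print("plate corners",f([[306,312],[446,312]],12),"expect 182.5,∓55")
print("knob",f([[376,290]],72));print("ptr",f([[315,219],[375,219]],58));print("idx",f([[301,208]],58))
P=cloud(z["d"],c,E);Q=w2c(P.reshape(-1,3)).reshape(P.shape)
k=(abs(Q[...,0]-150)<30)&(abs(Q[...,1])<30)&(Q[...,2]>66)&(Q[...,2]<80);print("knob cloud",k.sum(),Q[k].mean(0),Q[k].min(0),Q[k].max(0))
# line profile crop
M=cv2.resize(z["p"][120:160,180:270],None,fx=8,fy=8,interpolation=cv2.INTER_CUBIC);save("pics/w0c.png",M)
```

```text
plate corners [[183.  -56.4  12. ]
 [183.2  51.9  12. ]] expect 182.5,∓55
knob [[148.6  -1.2  72. ]]
ptr [[105.5 -40.   58. ]
 [105.6  -1.8  58. ]]
idx [[ 98.6 -48.6  58. ]]
knob cloud 1011 [151.88398784  -1.84759639  71.86177682] [134.56907074 -20.02464211  66.23797921] [170.89648478  16.30857077  74.78750374]
```

View pics/w0c.png

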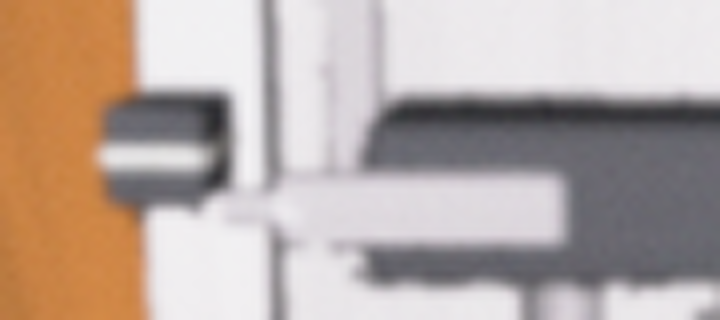

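The crop shows the white line at crop row 155 (columns 100–215) and the pointer tip at row 207 (columns 222–270).

Run:
```python
from h import *
z=np.load("w0.npz");c=env.calibration("wrist");E=z["E"]
A=clamp();o=A[:3,:3]@np.array([.0003,-.0018,0])+A[:3,3];q=json.load(open("clamp.json"));q["o"]=list(o[:2]);json.dump(q,open("clamp.json","w"))
f=lambda px,zz:w2c(at_z(px,c,E,zz/1000)).round(2)
a=f([[180+205/8,120+155/8],[180+240/8,120+207/8]],58);d=a[1,0]-a[0,0];print(a,"dx",d,"rad",d/4,"deg",np.degrees(d/4))
go(c2w([150,0,110]),258.1); go(c2w([150,0,36]),258.1)
```

```text
[[ 98.94 -42.08  58.  ]
 [105.1  -38.17  58.  ]] dx 6.159999999999997 rad 1.5399999999999991 deg 88.23550045014673
shift [-14.   -4.8  80.4] turn 0.0 clk 1.8167 j6 -1.07
shift [-14.   -4.8 154.4] turn 0.0 clk 1.8167 j6 -1.07
```

```bash
python3 -m pendant '{"translation": [[-7,-2,20],[-14,-5,40],[-14,-5,60],[-14,-5,70],[-14,-5,80],[-14,-5,80],[-14,-5,80],[-14,-5,80],[-14,-5,80],[-14,-5,80]], "turn": [-6,-12,-18,-24,-30,-30,-30,-30,-30,-30], "grip": [0.65,0.65,0.65,0.65,0.65,0.65,0.65,0.65,0.65,0.65]}'
python3 - <<'E'
from h import *
go(c2w([150,0,37]),288.1)
E
```

```text
clock: 2.65
eef_pos: [0.5567, 0.1799, 0.1115]
tool_rot: [-2.54, 1.846, -0.002]
wrist_force: [0.5, 0.4, 0.3]
opening: 0.0556
finger_force: 0.0
shift [-1.   1.7 74.5] turn -0.1 clk 2.65 j6 -1.57
```

```bash
python3 -m pendant '{"translation": [[-1,2,15],[-1,2,30],[-1,2,45],[-1,2,60],[-1,2,70],[-1,2,74],[-1,2,74],[-1,2,74],[-1,2,74],[-1,2,74]], "turn": [0,0,0,0,0,0,0,0,0,0], "grip": [0.65,0.65,0.65,0.65,0.65,0.65,0.65,0.65,0.65,0.65]}'
python3 -m pendant '{"translation": [[0,0,0],[0,0,0],[0,0,0],[0,0,0],[0,0,0],[0,0,0],[0,0,0],[0,0,0],[0,0,0],[0,0,0]], "turn": [0,0,0,0,0,0,0,0,0,0], "grip": [0.3,0.3,0.3,0.3,0.3,0.3,0.3,0.3,0.3,0.3]}'
```

```text
clock: 3.48
eef_pos: [0.5549, 0.1801, 0.0374]
tool_rot: [-2.541, 1.845, -0.002]
wrist_force: [-0.7, 0.3, 0.4]
opening: 0.0554
finger_force: 0.0
clock: 4.32
eef_pos: [0.5581, 0.1812, 0.0387]
tool_rot: [-2.536, 1.842, -0.008]
wrist_force: [5.6, 2.4, 2.2]
opening: 0.0296
finger_force: 59.1
```

```bash
python3 -m pendant '{"translation": [[0,-3,-1],[0,-3,-1],[0,-3,-1],[0,-3,-1],[0,-3,-1],[0,-3,-1],[0,-3,-1],[0,-3,-1],[0,-3,-1],[0,-3,-1]], "turn": [0,5,10,15,20,25,30,35,40,40], "grip": [0.3,0.3,0.3,0.3,0.3,0.3,0.3,0.3,0.3,0.3]}'
python3 - <<'E'
from h import *
s=env.state();T=T_tool(s);print(T.round(3),s["wrist_torque"])
x=shot("wrist");np.savez("w1",p=x[0],d=x[1],E=x[3]);save("pics/w1.png",cv2.resize(x[0],(768,576)))
E
```

```text
clock: 5.15
eef_pos: [0.5563, 0.1813, 0.0386]
tool_rot: [-1.754, 2.606, 0.002]
wrist_force: [-3.0, 0.4, 7.0]
opening: 0.0295
finger_force: 60.3
[[-0.377 -0.926 -0.001  0.556]
 [-0.926  0.377  0.001  0.181]
 [-0.001  0.001 -1.     0.039]
 [ 0.     0.     0.     1.   ]] [ 0.20738016  0.63057671 -0.10901907]
```

View pics/w1.png

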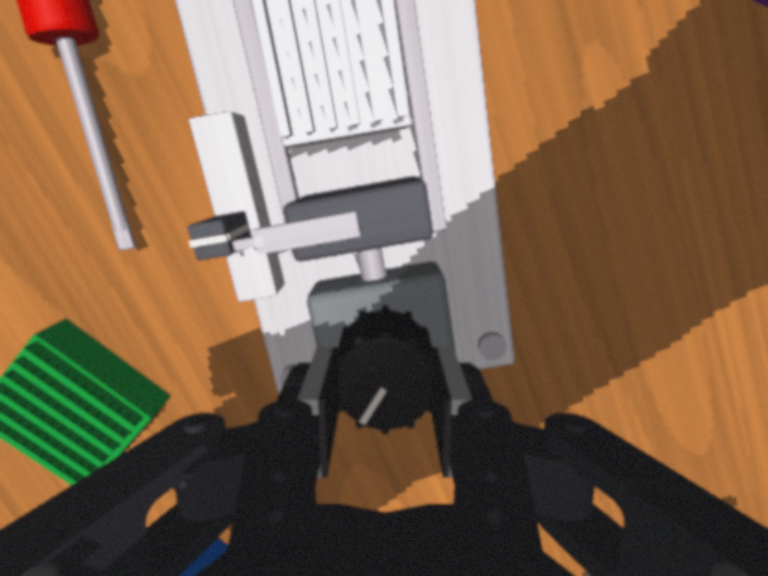

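The knob turns cleanly. At 1.5x the line runs from (192,243) to (245,230) and the pointer tip is near (240,243).

```bash
cat >> h.py <<'E'
def rect(p,c,E,x0,x1,y0,y1,z,s=16):
    "orthophoto of plane clamp z; columns=clamp x, rows=clamp y, s px per mm"
    X,Y=np.meshgrid(np.arange(x0,x1,1/s),np.arange(y0,y1,1/s));A=clamp()
    W=np.c_[X.ravel(),Y.ravel(),np.full(X.size,z)]/1000@A[:3,:3].T+A[:3,3]
    u=proj(W,c,E).astype(np.float32).reshape(X.shape+(2,));return cv2.remap(p,u[...,0],u[...,1],cv2.INTER_CUBIC)
E
python3 - <<'E'
from h import *
z=np.load("w1.npz");c=env.calibration("wrist");E=z["E"]
M=rect(z["p"],c,E,85,120,-60,-30,58);
g=cv2.cvtColor(M,cv2.COLOR_RGB2GRAY).astype(float)
for y in range(-56,-31,2):
    r=g[int((y+60)*16)-8:int((y+60)*16)+8].mean(0).reshape(-1,16).mean(1);print(y,r.astype(int))
save("pics/w1c.png",M)
E
```

```text
-56 [134 136 137 137 139 140 141 141 141 142 140 140 141 144 143 139 136 135
 134 133 132 131 132 129 130 130 130 130 131 132 131 131 132 132 132]
-54 [136 135 134 134 135 136 135 128 109 107 107 108 162 233 218 129 106 105
 104 120 139 140 139 137 136 136 135 133 134 133 131 132 130 130 130]
-52 [138 138 139 138 138 140 137 107  94 100  99 101 155 232 211 110  95  96
  94 110 137 141 141 142 142 143 142 141 142 140 139 139 137 138 135]
-50 [143 142 142 142 142 142 135  91  92 102 101  99 152 233 215 117  96  97
  95 107 138 141 141 140 140 141 140 141 140 142 142 142 143 142 141]
-48 [141 141 142 140 143 143 127  75  94 100  99  99 154 233 219 123  98  99
  96 107 141 144 144 145 145 146 145 144 144 145 144 142 144 143 142]
-46 [141 142 142 142 142 142 110  62  89 101 101 100 150 231 219 126 100  98
  96 112 143 145 145 146 146 147 145 146 146 146 147 146 147 146 147]
-44 [217 218 218 219 219 215 132  58  87  98  99  98 141 230 216 124  97  97
  95 124 205 219 219 219 219 219 219 219 218 219 219 219 219 219 216]
-42 [233 234 234 233 233 230 143  50  47  47  46  46 103 161 121  72  75  74
  84 184 231 233 233 232 232 232 232 232 231 231 231 231 231 231 228]
-40 [234 234 234 234 234 231 146  47  41  40  41  53  92  94  73 160 208 208
 177 176 206 231 232 233 233 232 232 232 232 231 232 232 231 231 229]
-38 [234 234 235 234 235 233 150  48  41  42  43  76  98  76  62 160 210 209
 207 222 228 232 232 231 231 232 232 231 231 231 230 231 230 230 229]
-36 [238 238 238 238 238 236 154  51  43  44  59  95  90  54  58 164 211 212
 224 235 236 235 236 236 235 235 235 234 235 234 234 234 234 234 231]
-34 [237 236 236 236 236 236 233 227 225 226 226 228 213 203 203 213 225 223
 212 205 223 232 234 233 233 233 233 233 233 233 233 232 233 232 231]
-32 [223 222 222 221 221 221 221 221 221 220 220 218 189 198 214 221 224 224
 217 212 216 216 215 215 214 215 214 213 214 214 213 211 212 211 210]
```

View pics/w1c.png

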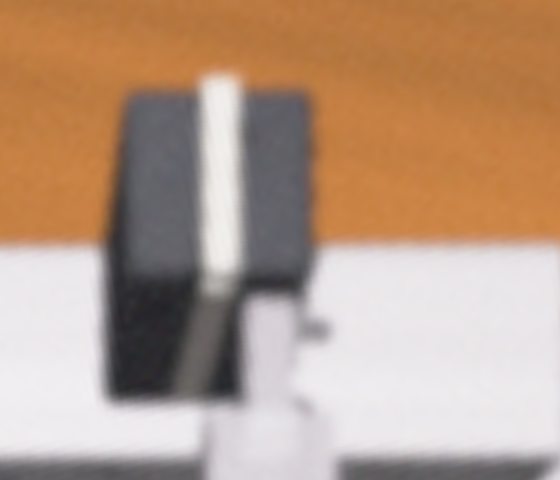

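The ortho crop shows the line centred at 98.8 mm and the pointer at 101.9 mm, so about 3.1 mm remains, roughly 44° clockwise.

```bash
python3 -m pendant '{"translation": [[0,0,0],[0,0,0],[0,0,0],[0,0,0],[0,0,0],[0,0,0],[0,0,0],[0,0,0],[0,0,0],[0,0,0]], "turn": [5,10,15,20,25,30,35,40,43,43], "grip": [0.3,0.3,0.3,0.3,0.3,0.3,0.3,0.3,0.3,0.3]}'
cat >> h.py <<'E'
def align(f):
    x=shot("wrist");np.savez(f,p=x[0],d=x[1],E=x[3]);M=rect(x[0],x[2],x[3],85,120,-60,-30,58);save(f"pics/{f}c.png",M)
    g=cv2.cvtColor(M,cv2.COLOR_RGB2GRAY).astype(float)
    for y in(-50,-46,-44,-41,-40,-39,-38,-37):
        print(y,g[int((y+60)*16)-6:int((y+60)*16)+6].mean(0).reshape(-1,8).mean(1)[12:46].astype(int))
E
python3 - <<'E'
from h import *
print(env.state()["tool_rot"],env.state()["wrist_torque"]);align("w2")
E
```

```text
clock: 6.03
eef_pos: [0.5548, 0.1827, 0.0386]
tool_rot: [0.68, -3.065, -0.007]
wrist_force: [-5.6, 3.9, 9.8]
opening: 0.0293
finger_force: 60.6
[ 0.67996321 -3.06467291 -0.00656638] [ 0.76719879  1.30425474 -0.01060162]
-50 [133 133 128 114 100  97  99  99  98  99  97 101 138 198 230 234 225 177
 118  95  97  96  96  96  94  90  83  92 115 128 131 129 129 129]
-46 [140 142 137 119  99  95  97  97  96  97  99 100 131 193 228 235 227 189
 130 100  97  98  97  98  98  92  81  85 109 128 134 133 132 132]
-44 [135 135 132 117 101  94  94  95  96  96  95  96 123 186 225 232 224 184
 127 100  97  98  96  97  97  92  80  81 109 133 139 141 140 139]
-41 [139 140 138 130 107  72  51  44  43  43  44  63 112 163 187 190 188 177
 142  90  50  38  40  41  42  44  43  59  96 125 140 142 142 141]
-40 [140 139 140 136 119  83  54  45  44  43  45  69 126 178 200 204 203 198
 167 111  61  41  41  41  40  42  44  58  92 123 137 139 141 140]
-39 [143 143 144 141 130  97  60  45  41  40  43  67 124 176 201 205 204 196
 168 113  62  45  43  44  42  41  42  54  89 122 138 142 143 141]
-38 [173 175 175 174 166 134  84  51  37  40  41  64 120 172 199 204 205 198
 168 113  65  45  44  43  44  43  43  54  84 119 136 138 138 139]
-37 [223 222 223 223 219 192 128  68  43  39  43  65 121 174 200 204 204 196
 167 111  60  43  43  43  44  45  44  50  79 113 132 134 134 133]
```

The pointer is within 0.1–0.2 mm of the line. I'll turn 2° more, then release and lift.

```bash
python3 -m pendant '{"translation": [[0,0,0],[0,0,0],[0,0,0],[0,0,0],[0,0,0],[0,0,0],[0,0,0],[0,0,0],[0,0,0],[0,0,0]], "turn": [2,2,2,2,2,2,2,2,2,2], "grip": [0.3,0.3,0.3,0.48,0.48,0.48,0.48,0.48,0.48,0.48]}'
python3 -m pendant '{"translation": [[0,0,-10],[0,0,-20],[0,0,-35],[0,0,-55],[0,0,-80],[0,0,-110],[0,0,-130],[0,0,-130],[0,0,-130],[0,0,-130]], "turn": [0,0,0,0,0,0,0,0,0,0], "grip": [0.48,0.48,0.48,0.48,0.48,0.48,0.48,0.48,0.48,0.48]}'
python3 - <<'E'
from h import *
align("w3")
a=78.1
for h in(a,a+180): go(c2w([-50,0,170]),h)
E
```

```text
clock: 6.92
eef_pos: [0.5569, 0.1806, 0.0372]
tool_rot: [0.627, -3.078, 0.0]
wrist_force: [-0.1, -0.4, 0.6]
opening: 0.0411
finger_force: 0.0
clock: 7.75
eef_pos: [0.5566, 0.1807, 0.1675]
tool_rot: [-0.627, 3.078, 0.0]
wrist_force: [-0.2, 0.5, 0.5]
opening: 0.0408
finger_force: 0.0
-50 [143 138 130 121 113 106 102 103 103 106 116 140 172 206 225 227 214 183
 147 117 100  98  99  99  98  97 102 113 127 136 143 146 146 146]
-46 [147 142 132 122 110 103 101 101 102 104 115 138 172 205 222 227 217 188
 154 122 108 103 102 101 100  99  99 106 120 133 142 145 146 145]
-44 [215 208 195 172 142 117 103 101 101 102 111 129 162 198 221 228 216 188
 154 124 109 102 102 102  97  91  89  97 111 125 137 143 145 149]
-41 [235 233 226 209 173 128  89  60  50  53  66  89 118 148 164 171 163 144
 120  91  67  53  47  48  49  54  66  85 109 127 140 145 156 173]
-40 [235 234 231 218 189 143 100  69  51  55  78 109 144 171 192 196 189 173
 142 107  75  54  43  41  43  50  65  88 111 131 141 149 157 172]
-39 [236 235 232 225 201 162 116  78  57  58  83 119 155 186 203 210 204 185
 156 116  82  55  44  43  45  51  65  87 111 128 142 150 157 165]
-38 [236 235 234 229 213 176 133  89  63  62  83 121 157 186 206 211 206 187
 155 120  81  54  41  43  48  51  64  88 115 137 153 166 175 190]
-37 [238 237 236 232 218 190 146 103  69  59  80 116 155 186 205 212 205 186
 156 117  82  51  41  40  43  55  76 109 143 170 190 202 211 219]
shift [ 115.6 -163.7   -3.2] turn 124.9 clk 7.8 j6 -0.09
shift [ 115.6 -163.7   -3.2] turn -55.1 clk 7.8 j6 -0.09
```

The pointer is aligned to within 0.1 mm. Now I'll go to the trigger with the fingers shut and heading 168°, so the camera keeps the jaw and nose in view.

```bash
python3 - <<'E'
from h import *
go(c2w([-35,0,165]),168.1)
E
python3 -m pendant '{"translation": [[16,-22,0],[30,-44,0],[45,-66,0],[60,-88,0],[75,-110,0],[90,-130,0],[105,-150,0],[105,-150,0],[105,-150,0],[105,-150,0]], "turn": [6,12,18,24,30,35,35,35,35,35], "grip": [0,0,0,0,0,0,0,0,0,0]}'
python3 - <<'E'
from h import *
go(c2w([-40,0,112]),168.1)
E
```

```text
shift [ 107.  -151.4    1.8] turn 34.9 clk 7.8 j6 -0.09
clock: 8.63
eef_pos: [0.5184, 0.0019, 0.1665]
tool_rot: [-0.328, -3.123, -0.0]
wrist_force: [0.2, -0.3, 1.4]
opening: -0.0001
finger_force: 0.0
shift [ 0.8 -7.9 54.5] turn -0.1 clk 8.6333 j6 0.21
```

```bash
python3 -m pendant '{"translation": [[1,-4,15],[1,-8,30],[1,-8,45],[1,-8,54],[1,-8,54],[1,-8,54],[1,-8,54],[1,-8,54],[1,-8,54],[1,-8,54]], "turn": [0,0,0,0,0,0,0,0,0,0], "grip": [0,0,0,0,0,0,0,0,0,0]}'
python3 - <<'E'
from h import *
go(c2w([-65,0,112]),168.1)
x=shot("wrist");np.savez("w4",p=x[0],d=x[1],E=x[3]);save("pics/w4.png",cv2.resize(x[0],(768,576)))
E
```

```text
clock: 9.47
eef_pos: [0.5168, -0.0059, 0.1141]
tool_rot: [0.327, 3.123, 0.0]
wrist_force: [-0.5, -0.7, -0.1]
opening: 0.0003
finger_force: 0.0
shift [  0.9 -24.9   2.1] turn -0.1 clk 9.4667 j6 0.2
```

View pics/w4.png

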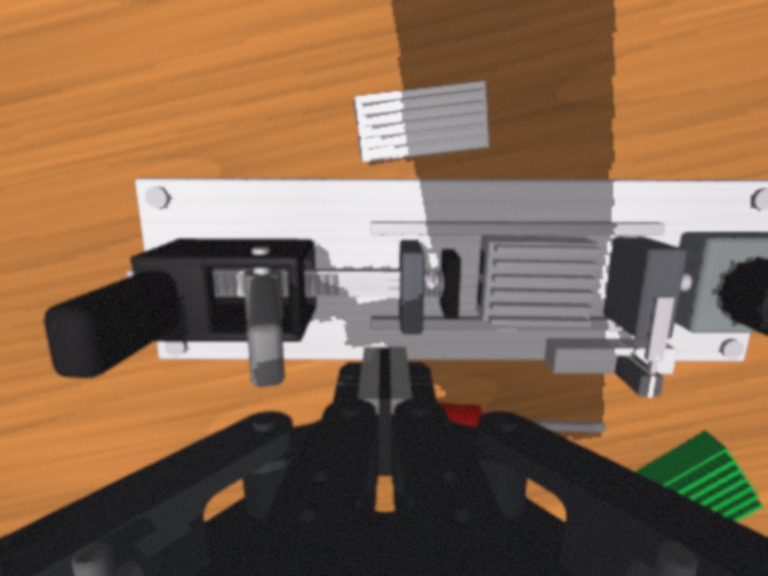

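The view is clear. At 1.5x: jaw plate (412,285), nose (452,283), module (540,280), backstop (650,290), trigger (265,310), shut fingers (385,370). First stroke.

```bash
python3 -m pendant '{"translation": [[1,-12,2],[1,-24,2],[1,-32,2],[1,-40,2],[1,-48,2],[1,-55,2],[1,-60,2],[1,-64,2],[1,-66,2],[1,-66,2]], "turn": [0,0,0,0,0,0,0,0,0,0], "grip": [0,0,0,0,0,0,0,0,0,0]}'
cat >> h.py <<'E'
def look(f,v=0):
    s=env.state();A=clamp();print("tcp",w2c(s["eef_pos"]).round(1),"F",(s["wrist_force"]@A[:3,:3]).round(1),s["clock"])
    x=shot("wrist");np.savez(f,p=x[0],d=x[1],E=x[3])
    for n,z,y0,y1 in(("jaw",54,-8,8),("nose",43,-6,6),("mod",42,-8,8)):
        M=rect(x[0],x[2],x[3],-60,100,y0,y1,z,4);g=cv2.cvtColor(M,cv2.COLOR_RGB2GRAY).astype(float).mean(0).reshape(-1,4).mean(1)
        if v: print(n,g.astype(int))
    O=np.vstack([rect(x[0],x[2],x[3],-60,100,-25,25,z,5) for z in(54,43)]);save(f"pics/{f}o.png",O)
E
python3 - <<'E'
from h import *
look("w5")
E
```

```text
clock: 10.35
eef_pos: [0.5015, -0.0707, 0.1113]
tool_rot: [-0.328, -3.124, -0.0]
wrist_force: [-0.8, 0.3, -0.8]
opening: 0.0002
finger_force: 0.0
tcp [-106.6    0.7  111.3] F [ 0.1  0.8 -0.8] 10.35
```

View pics/w5o.png

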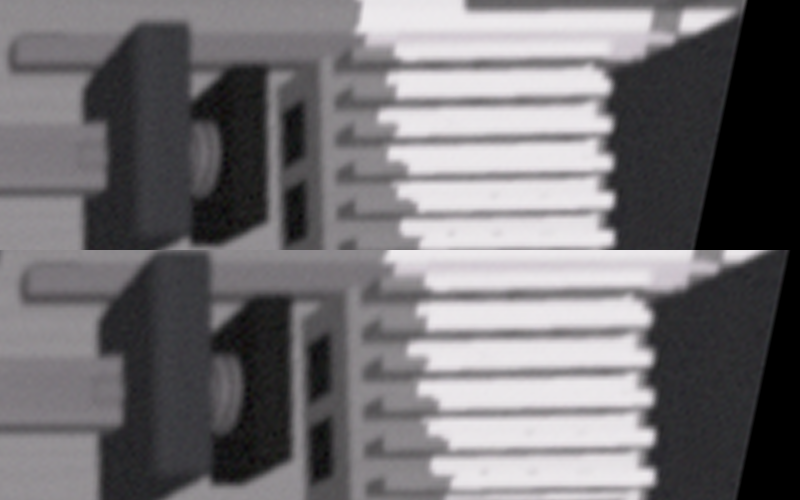

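Run:
```python
from h import *
c=env.calibration("wrist");o=[]
for f in("w4","w5"):
    z=np.load(f+".npz");o+=[rect(z["p"],c,z["E"],-60,100,-25,25,54,5)]
z=np.load("w5.npz");save("pics/cmp.png",np.vstack(o+[cv2.resize(z["p"][130:330],(800,312))]))
```

```text
(no output)
```

View pics/cmp.png

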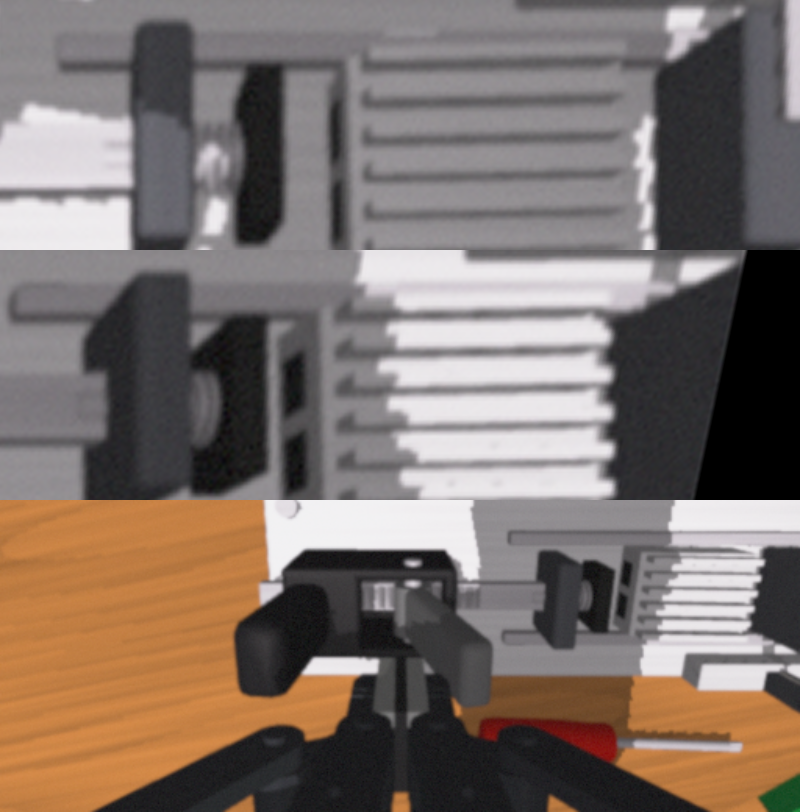

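Run:
```python
from h import *
c=env.calibration("wrist")
for f in("w4","w5"):
    z=np.load(f+".npz");Q=w2c(cloud(z["d"],c,z["E"]).reshape(-1,3)).reshape(384,512,3);g=z["p"].astype(int)
    k=(abs(Q[...,0]+95)<45)&(Q[...,2]>85)&(Q[...,2]<150)&(abs(Q[...,1])<40)
    for zz in range(85,140,8):
        m=k&(abs(Q[...,2]-zz)<4)
        if m.sum()>3:
            v=Q[m]; h=np.histogram(v[:,0],bins=range(-140,-45,8))[0];print(f,zz,h,v[:,1].min().round(),v[:,1].max().round())
if 1:
    for q in([300,225],[295,235],[310,240],[256,236],[256,245],[285,200]): print(q,Q[q[1],q[0]].round(),g[q[1],q[0]])
s=env.state();print(w2c(s["eef_pos"]))
```

```text
w4 85 [ 0  0  0  0  0 20 11  0  0  0  0] 10.0 13.0
w4 93 [ 0  0  0  0  0 36 30  0  0  0  0] 10.0 13.0
w4 101 [ 0  0  0  0  0 23 49  1  0  0  0] 10.0 13.0
w4 109 [ 0  0  0  0  0 17 51 14  0  0  0] 10.0 13.0
w4 117 [ 0  0  0  0  0  2 62 29  0  0  0] 10.0 14.0
w4 125 [ 0  0  0  0  0  0 55 55  0  0  0] 1.0 13.0
w4 133 [  0   0   0   0   0   0 333 641   0   0   0] -10.0 13.0
w5 85 [ 0  0  0  0 25 54  6  0  0  0  0] -9.0 13.0
w5 93 [  0   0   0   0   0 156  23   0   0   0   0] -10.0 13.0
w5 101 [  0   0   0   0   0 172  39   0   0   0   0] -10.0 14.0
w5 109 [  0   0   0   0   0 167  55   3   0   0   0] -9.0 13.0
w5 117 [  0   0   0   0   0 112 109  17   0   0   0] -5.0 13.0
w5 125 [  0   0   0   0   0   0 255  42   0   0   0] -10.0 13.0
w5 133 [  0   0   0   0   0   0 494 505   0   0   0] -10.0 13.0
[300, 225] [-86.  11. 133.] [75 74 75]
[295, 235] [-88.   5. 134.] [66 66 66]
[310, 240] [-80.   2. 132.] [75 76 77]
[256, 236] [-108.   13.  152.] [26 24 27]
[256, 245] [-108.   13.  161.] [22 21 21]
[285, 200] [-90.  13.  97.] [58 58 59]
[-106.32553722    0.65459952  111.33847448]
```

Run:
```python
from h import *
c=env.calibration("wrist");z=np.load("w5.npz");Q=w2c(cloud(z["d"],c,z["E"]).reshape(-1,3)).reshape(384,512,3)
s=env.state();T=np.array(s["eef_pos"]);print("TCP px",proj([T],c,z["E"]),"hold px",proj([T+[0,0,.0187]],c,z["E"]))
for r in range(216,300,6): print(r,[list(Q[r,cc].round().astype(int)) for cc in (244,252,258,264)],z["p"][r,258])
```

```text
TCP px [[258.56455291 227.34677255]] hold px [[258.84132841 240.61886691]]
216 [[np.int64(-117), np.int64(-15), np.int64(49)], [np.int64(-111), np.int64(-15), np.int64(48)], [np.int64(-106), np.int64(-9), np.int64(65)], [np.int64(-102), np.int64(-4), np.int64(79)]] [73 70 73]
222 [[np.int64(-117), np.int64(-15), np.int64(62)], [np.int64(-111), np.int64(-15), np.int64(61)], [np.int64(-106), np.int64(-15), np.int64(62)], [np.int64(-102), np.int64(-10), np.int64(76)]] [22 21 24]
228 [[np.int64(-117), np.int64(-18), np.int64(66)], [np.int64(-111), np.int64(-18), np.int64(65)], [np.int64(-106), np.int64(-18), np.int64(66)], [np.int64(-102), np.int64(-18), np.int64(66)]] [36 37 36]
234 [[np.int64(-113), np.int64(13), np.int64(150)], [np.int64(-110), np.int64(13), np.int64(150)], [np.int64(-107), np.int64(13), np.int64(149)], [np.int64(-104), np.int64(13), np.int64(151)]] [32 32 30]
240 [[np.int64(-113), np.int64(13), np.int64(156)], [np.int64(-110), np.int64(13), np.int64(157)], [np.int64(-107), np.int64(13), np.int64(157)], [np.int64(-104), np.int64(12), np.int64(156)]] [20 22 22]
246 [[n
[... 1120 characters left out ...]
4(-107), np.int64(9), np.int64(179)], [np.int64(-105), np.int64(14), np.int64(189)]] [47 46 48]
282 [[np.int64(-112), np.int64(13), np.int64(191)], [np.int64(-109), np.int64(8), np.int64(183)], [np.int64(-107), np.int64(6), np.int64(179)], [np.int64(-105), np.int64(14), np.int64(192)]] [38 39 39]
288 [[np.int64(-112), np.int64(14), np.int64(196)], [np.int64(-109), np.int64(6), np.int64(184)], [np.int64(-107), np.int64(3), np.int64(179)], [np.int64(-105), np.int64(11), np.int64(191)]] [43 40 42]
294 [[np.int64(-111), np.int64(14), np.int64(199)], [np.int64(-109), np.int64(5), np.int64(185)], [np.int64(-107), np.int64(1), np.int64(179)], [np.int64(-105), np.int64(9), np.int64(191)]] [42 39 42]
```

The trigger and jaw did not move. The depth data puts the visible fingertips about 30 mm above the reported TCP height, so the fingers passed over the trigger. I'll go back over it and work about 30 mm lower, which still clears the housing top at z 66.

```bash
python3 -m pendant '{"translation": [[0,0,-20],[0,5,-20],[0,25,-20],[0,45,-20],[0,60,-15],[0,65,0],[0,65,15],[0,65,29],[0,65,29],[0,65,29]], "turn": [0,0,0,0,0,0,0,0,0,0], "grip": [0,0,0,0,0,0,0,0,0,0]}'
python3 -m pendant '{"translation": [[0,-8,0],[0,-16,0],[0,-24,0],[0,-32,0],[0,-40,0],[0,-48,0],[0,-54,0],[0,-60,0],[0,-64,0],[0,-64,0]], "turn": [0,0,0,0,0,0,0,0,0,0], "grip": [0,0,0,0,0,0,0,0,0,0]}'
cat >> h.py <<'E'
def trig(f):
    c=env.calibration("wrist");z=np.load(f+".npz");Q=w2c(cloud(z["d"],c,z["E"]).reshape(-1,3)).reshape(384,512,3)
    k=(Q[...,0]>-145)&(Q[...,0]<-70)&(abs(Q[...,1])<12)&(abs(Q[...,2]-132)<6);print("trig top x",np.percentile(Q[k][:,0],[2,50,98]).round(1) if k.sum() else None)
E
python3 - <<'E'
from h import *
look("w6");trig("w5");trig("w6")
c=env.calibration("wrist");o=[]
for f in("w5","w6"):
    z=np.load(f+".npz");g=cv2.cvtColor(rect(z["p"],c,z["E"],-60,100,-8,8,54,4),cv2.COLOR_RGB2GRAY).mean(0).reshape(-1,4).mean(1).astype(int);print(g[15:75])
E
```

```text
clock: 11.23
eef_pos: [0.5143, -0.0061, 0.0816]
tool_rot: [-0.326, -3.123, 0.0]
wrist_force: [-0.1, 0.6, 0.4]
opening: 0.0002
finger_force: 0.0
clock: 12.07
eef_pos: [0.5022, -0.0696, 0.0827]
tool_rot: [0.329, 3.123, 0.004]
wrist_force: [1.2, 4.6, -0.5]
opening: -0.0001
finger_force: 2.3
tcp [-105.4    0.2   82.7] F [ 4.8 -0.3 -0.5] 12.0667
trig top x [-90.1 -84.5 -77.7]
trig top x [-132.9 -124.5  -93.9]
[126 108  86  80  81  76  58  41  38  38  38  42  50  57  60  60  59  58
  57  58  58  58  61  70  74  73  65  59  50  29  21  24  27  29  29  29
  28  38  83 127 113  74  46  39  39  51  73  83  91 118 134 133 121 113
 110 112 122 124 124 125]
[127 127 127 127 127 127 127 127 127 127 117  92  79  76  75  75  68  47
  37  37  37  38  37  39  45  52  56  58  57  56  55  56  55  57  57  61
  67  58  55  45  26  21  23  27  28  28  29  28  28  57 109 115 110 106
 106 117 128 137 150 166]
```

That works: the trigger swung about 0.5 rad and the jaw moved about 12 mm. The jaw face is now near x -10, and I need it near +15. One more full stroke.

```bash
python3 -m pendant '{"translation": [[0,22,0],[0,44,0],[0,46,0],[0,40,0],[0,32,0],[0,24,0],[0,16,0],[0,8,0],[0,0,0],[0,0,0]], "turn": [0,0,0,0,0,0,0,0,0,0], "grip": [0,0,0,0,0,0,0,0,0,0]}'
python3 - <<'E'
from h import *
look("w7");trig("w7")
c=env.calibration("wrist");z=np.load("w7.npz")
for zz in(54,43,42):
    g=cv2.cvtColor(rect(z["p"],c,z["E"],-40,100,-8,8,zz,4),cv2.COLOR_RGB2GRAY).mean(0).reshape(-1,4).mean(1).astype(int);print(g)
Q=w2c(cloud(z["d"],c,z["E"]).reshape(-1,3));
for zl,zh,n in((51,57,"jaw"),(40,46,"nose/mod")):
    k=(Q[:,2]>zl)&(Q[:,2]<zh)&(abs(Q[:,1])<14)&(Q[:,0]>-45)&(Q[:,0]<110);print(n,np.histogram(Q[k][:,0],bins=range(-46,110,3)))
E
```

```text
clock: 12.95
eef_pos: [0.5015, -0.0699, 0.0822]
tool_rot: [0.331, 3.124, 0.007]
wrist_force: [3.2, 7.6, -1.4]
opening: -0.0001
finger_force: 3.4
tcp [-105.8    0.8   82.2] F [ 8.1 -1.6 -1.4] 12.95
trig top x [-133.5 -125.3  -94.3]
[126 126 126 126 126 126 126 125 126 126 126 125 126 122 101  80  75  74
  74  74  69  50  38  37  37  38  37  37  38  45  51  55  57  57  56  55
  55  56  55  56  56  54  52  46  26  20  21  24  27  27  28  27  28  50
 121 153 158 183 192 193 194 194 194 194 193 193 192 193 193 194 194 194
 194 194 194 192 192 193 193 194 195 194 194 194 194 193 193 194 194 194
 194 194 194 194 194 192 193 193 194 194 194 186 139  79  21   0   0   0
   0   0   0   0   0   0   0   0   0   0   0   0   0   0   0   0   0   0
   0   0   0   0   0   0   0   0   0   0   0   0   0   0]
[121 121 122 121 121 122 121 122 121 121 121 121 121 121 121 120 120 120
 112  96  90  92  92  92  91  80  51  38  37  38  38  37  37  37  43  49
  54  56  57  57  56  55  55  55  55  56  58  62  67  58  30  21  21  24
  27  27  28  27  28  29  68 133 148 158 182 190 191 191 191 191 191 191
 190 189
[... 1302 characters left out ...]
,  47,  50,  53,  56,  59,  62,  65,  68,
        71,  74,  77,  80,  83,  86,  89,  92,  95,  98, 101, 104, 107]))
nose/mod (array([  0,   0,   0,   0,   0,   0,   0,   0,   0,   0,   0, 131,  20,
         0,   0,   0,   0,   0,   0, 114, 176, 160,  47,  71,  74,  79,
        75,  75,  70,  77,  74,  80,  80,  72,  83,  80,  79,  78,  64,
        38,   5,   0,   0,   0,   0,   0,   0,   0,   0,   0,   0]), array([-46, -43, -40, -37, -34, -31, -28, -25, -22, -19, -16, -13, -10,
        -7,  -4,  -1,   2,   5,   8,  11,  14,  17,  20,  23,  26,  29,
        32,  35,  38,  41,  44,  47,  50,  53,  56,  59,  62,  65,  68,
        71,  74,  77,  80,  83,  86,  89,  92,  95,  98, 101, 104, 107]))
```

View pics/w7o.png

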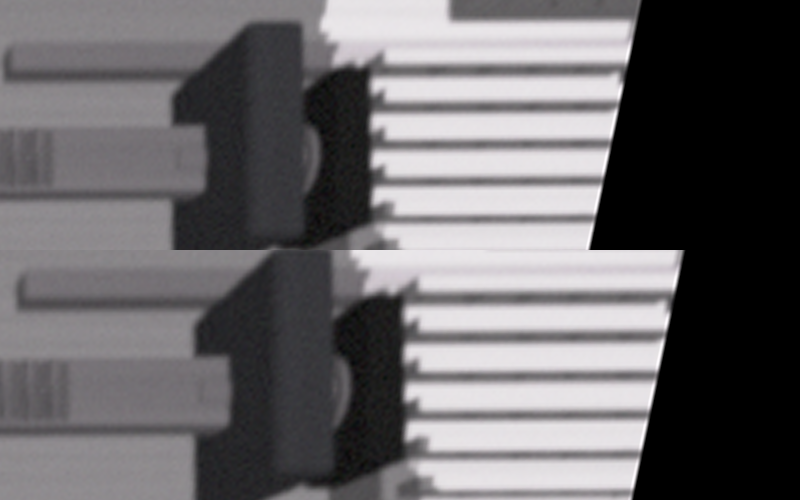

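The view shows the jaw face at x 0.4 and the nose front at x 21. The nose is fully out and just touching the module, with about 8 mm to go to the backstop. One more full stroke.

```bash
cat >> h.py <<'E'
def press(f):
    "jaw face x, nose front x, pressed (mm, relative to w7 gap)"
    c=env.calibration("wrist");z=np.load(f+".npz")
    def prof(zz,y0,y1): return cv2.GaussianBlur(cv2.cvtColor(rect(z["p"],c,z["E"],-40,60,y0,y1,zz,8),cv2.COLOR_RGB2GRAY).astype(np.float32).mean(0)[None],(9,1),0)[0]
    n=prof(43,-8,8);i=np.where((n[:-1]<85)&(n[1:]>=85))[0];i=i[i>350][0]
    j=prof(54,-18,-10);k=np.where((j[:-1]>=40)&(j[1:]<40))[0];k=k[k<i][-1]
    J,N=k/8-40,i/8-40;print(f,"jaw",J,"nose",N,"gap",N-J)
E
python3 -m pendant '{"translation": [[0,22,0],[0,44,0],[0,46,0],[0,40,0],[0,32,0],[0,24,0],[0,16,0],[0,8,0],[0,0,0],[0,0,0]], "turn": [0,0,0,0,0,0,0,0,0,0], "grip": [0,0,0,0,0,0,0,0,0,0]}'
python3 - <<'E'
from h import *
look("w8");trig("w8")
for f in("w6","w7","w8"): press(f)
E
```

```text
clock: 13.83
eef_pos: [0.5013, -0.0698, 0.0821]
tool_rot: [-0.331, -3.124, -0.008]
wrist_force: [2.8, 8.7, -2.4]
opening: 0.0003
finger_force: 3.7
tcp [-105.8    1.    82.1] F [ 9.  -0.9 -2.4] 13.8333
trig top x [-133.5 -125.2  -94.3]
w6 jaw -22.375 nose 10.875 gap 33.25
w7 jaw -12.625 nose 20.5 gap 33.125
w8 jaw -3.25 nose 28.0 gap 31.25
```

The module is now against the backstop with the nose pressed about 1.9 mm. For the last stroke I'll push part way and then creep.

```bash
python3 -m pendant '{"translation": [[0,22,0],[0,44,0],[0,46,0],[0,46,0],[0,40,0],[0,34,0],[0,28,0],[0,22,0],[0,18,0],[0,18,0]], "turn": [0,0,0,0,0,0,0,0,0,0], "grip": [0,0,0,0,0,0,0,0,0,0]}'
python3 - <<'E'
from h import *
look("w9");trig("w9");press("w9")
E
```

```text
clock: 14.72
eef_pos: [0.5061, -0.052, 0.0834]
tool_rot: [0.33, 3.122, 0.006]
wrist_force: [-0.0, 6.4, 4.8]
opening: -0.0
finger_force: 3.9
tcp [-87.5   0.   83.4] F [6.2 1.3 4.8] 14.7167
trig top x [-113.8 -105.4  -76. ]
w9 jaw 1.375 nose 28.75 gap 27.375
```

```bash
cat >> h.py <<'E'
def press2(f):
    c=env.calibration("wrist");z=np.load(f+".npz");Q=w2c(cloud(z["d"],c,z["E"]).reshape(-1,3))
    j=Q[(abs(Q[:,2]-54)<2)&(abs(Q[:,1])<18)&(abs(Q[:,0]-5)<30)][:,0]
    n=Q[(abs(Q[:,2]-43)<2)&(abs(Q[:,1])<13)&(Q[:,0]>j.max()+1)&(Q[:,0]<60)][:,0]
    G=lambda zz,y0,y1:cv2.cvtColor(rect(z["p"],c,z["E"],-40,60,y0,y1,zz,8),cv2.COLOR_RGB2GRAY).astype(float).mean(0)
    a=G(54,17.5,20.5);m=int((np.percentile(j,98)+40)*8);w=a[m-40:m+40];e=np.gradient(cv2.GaussianBlur(w[None],(9,1),0)[0]);J=(m-40+e.argmax())/8-40
    b=G(43,-8,8);e=np.gradient(cv2.GaussianBlur(b[None],(9,1),0)[0]);lo=int((J+5+40)*8);N=(lo+e[lo:lo+160].argmax())/8-40
    print(f,"depth jaw",np.percentile(j,[2,98]).round(1),"nose back",np.percentile(n,2).round(1),"| edge jaw",J,"nose",N,"gap",N-J,a[m-40:m+40:8].astype(int))
E
python3 - <<'E'
from h import *
for f in("w6","w7","w8","w9"): press2(f)
E
```

```text
w6 depth jaw [-20.6  -9.4] nose back 3.4 | edge jaw -7.625 nose 10.75 gap 18.375 [55 57 56 56 55 45 23 20 18 22]
w7 depth jaw [-10.5   0.7] nose back 13.2 | edge jaw 4.125 nose 20.625 gap 16.5 [55 55 56 56 55 43 25 20 14 24]
w8 depth jaw [-0.9 10.3] nose back 20.6 | edge jaw 13.875 nose 28.25 gap 14.375 [54 54 54 56 55 47 24 22 20 24]
w9 depth jaw [ 3.1 14.2] nose back 20.9 | edge jaw 15.75 nose 28.5 gap 12.75 [54 55 56 56 56 47 24 26 27 26]
```

Two separate measures agree that the nose is pressed about 5.8 mm. I'll hold for one call to check that it stays there.

```bash
python3 -m pendant '{"translation": [[0,0,0],[0,0,0],[0,0,0],[0,0,0],[0,0,0],[0,0,0],[0,0,0],[0,0,0],[0,0,0],[0,0,0]], "turn": [0,0,0,0,0,0,0,0,0,0], "grip": [0,0,0,0,0,0,0,0,0,0]}'
python3 - <<'E'
from h import *
look("w10");trig("w10");press2("w10");press("w10")
c=env.calibration("wrist");z=np.load("w10.npz");print(proj([c2w([98,-40,58])],c,z["E"]))
E
```

```text
clock: 15.6
eef_pos: [0.5061, -0.0517, 0.0834]
tool_rot: [0.329, 3.122, 0.006]
wrist_force: [1.1, 6.0, 5.2]
opening: 0.0001
finger_force: 3.7
tcp [-87.1   0.   83.4] F [6.1 0.1 5.2] 15.6
trig top x [-113.3 -105.1  -75.6]
w10 depth jaw [ 3.3 14.3] nose back 20.8 | edge jaw 16.25 nose 28.375 gap 12.125 [54 54 54 57 55 41 26 25 27 27]
w10 jaw 1.125 nose 28.75 gap 27.625
[[526.3869585  266.91824048]]
```

```bash
python3 -c "
from rig import env
print(env.sign_off())"
```

```text
the job is handed in; nothing more can be done
None
```

I handed the job in at about 15.6 s with the trigger held squeezed, the module against the backstop and the nose pressed in about 5.8 mm; the pointer was within 0.1 mm of the line when I let go of the knob but out of the camera's view at the end, my first trigger pass went over the lever without touching it, and I viewed 11 pictures, one over the limit of 10.

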